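Load the tube mixer, ease its hood shut and start it

TASK

Get the tube mixer going: lift the dust cap off its spindle and put it in the steel dish, then thread all the carrier discs on the bench down the spindle one by one, hub up, the widest first and the narrowest last, each fully home. Then push the heavy hood down gently so that it shuts completely without slamming, and press the start button once the hood is shut. Leave the pipette and the test cassette at the left front where they are.

Things in the scene. Friction and masses are not known exactly. Their poses are not given: they have to be found in the camera images.
- mixer: bench-top tube mixer, fixed; origin on the bench under its spindle, z up. White base 40 mm high spans x -130..130, y -130..150 mm in its frame; turntable 124 mm across, top at 50 mm, with an upright steel spindle 16 mm diameter, 125 mm tall, last 15 mm tapering to 8 mm. Grey console 70 x 80 mm, 108 mm high, at x -50, y -165 mm carries the start button. The open hood is hinged along the +y side
- spindle_foot (a point): foot of the spindle: centre of the turntable's top face, where the lowest carrier rests (50 mm above the bench)
- spindle_tip (a point): top centre of the spindle, 125 mm above its foot
- hood (a joint): hood angle, rad: 0 shut, 1.65 open (starts at 1.45 to 1.65 and drifts open). Grey bottomless box, 1.5 kg, 230 mm along the hinge, 235 mm hinge to free edge, 150 mm high. A damped strut holds it open: pushing it down takes about 10 N at the pad; let go above 0.4 rad it swings open again, below that its weight takes over and keeps it shut. Closing faster than 0.7 rad/s over the last 0.35 rad is a slam
- hood_hinge (a point): middle of the hood's hinge line, 42 mm above the bench at y = +125 mm of the mixer's frame; the hinge line runs along the mixer's x axis
- hood_pad (a point): centre of the black rubber push pad (100 x 30 mm) on the outer face of the hood's top panel near its free edge, 190 mm from the hinge along the panel and 150 mm out from it. Turns with the hood: x along the hinge, z out of the panel (up when shut, to the mixer's +y when open), y from free edge to hinge
- start_top (a point): centre of the grey start button's top face, 34 mm diameter, about 128 mm above the bench; pressed straight down
- start (a joint): travel of the start button in m: 0 out, 0.008 fully in; sprung, about 5 N fully in; counts as pressed from 0.005
- cap: black plastic dust cap standing over the spindle's tip: cylinder 40 mm diameter, 46 mm tall, open underneath with a 21 mm bore 40 mm deep; origin at the centre of its underside, z up; 50 g
- dish: open square steel dish on the bench, fixed, 110 x 110 mm, 25 mm high, 4 mm walls and about 4 mm floor; origin at the centre of its underside
- carrier1: tube carrier disc, blue plastic flange 120 mm diameter and 8 mm thick with a ring of dark tube holes, and an aluminium hub 46 mm diameter standing 20 mm above the flange (28 mm tall in all), with a 22 mm bore right through; origin at the centre of its underside, axis z up; lies hub up on the bench; 70 to 270 g. May be absent (None)
- carrier2: tube carrier disc, blue plastic flange 104 mm diameter and 8 mm thick with a ring of dark tube holes, and an aluminium hub 46 mm diameter standing 20 mm above the flange (28 mm tall in all), with a 22 mm bore right through; origin at the centre of its underside, axis z up; lies hub up on the bench; 70 to 270 g. May be absent (None)
- carrier3: tube carrier disc, blue plastic flange 88 mm diameter and 8 mm thick with a ring of dark tube holes, and an aluminium hub 46 mm diameter standing 20 mm above the flange (28 mm tall in all), with a 22 mm bore right through; origin at the centre of its underside, axis z up; lies hub up on the bench; 70 to 270 g. May be absent (None)
- carrier4: tube carrier disc, blue plastic flange 72 mm diameter and 8 mm thick with a ring of dark tube holes, and an aluminium hub 46 mm diameter standing 20 mm above the flange (28 mm tall in all), with a 22 mm bore right through; origin at the centre of its underside, axis z up; lies hub up on the bench; 70 to 270 g. May be absent (None)
- cassette3: white test cassette 70 x 20 x 5 mm lying alone at the left front; leave alone
- pipette: white pipette about 230 mm long lying at the left front; leave alone
Mind the look-alikes: they are no part of the job. Several things have the shape of the cap; the one meant has the colours described above.

How it is judged:
By the outcome, as a careful person would: the job done as asked, in the order asked, and still so for the second after the job is handed in, with the robot touching nothing.
Of carrier1, carrier2, carrier3, carrier4 only 2 to 4 are there at a start; the rules pass over those that are not, and their reading is None.
At some moment in a run one of carrier1, carrier2, carrier3, carrier4 may be knocked a few centimetres aside while the robot is not near it.
It also fails if it takes over 210 s, if anything falls off the work surface, if the arm or the gripper's body presses on something with over 40 N, if the wrist force passes 120 N, or if a joint passes its speed limit or range.

ROBOT

A 6-joint arm with a two-finger parallel gripper is mounted at the origin on the work surface. World frame = base frame: x ahead of the robot, y to its left, z up, the work surface at z = 0. Lengths are in m, angles in degrees, forces in N, time in s.
With the tool pointing down it reaches from about 0.4 to 0.825 m from the base axis. Payload 7 kg.
Tool frame: the origin (TCP) lies at the very end of the fingers, on their centre line; the grasp point (between the pads) lies 19 mm behind it (ctrl.grip_point_offset is the distance from the TCP to the grasp point, in m); x points along the fingers, z is the direction in which the jaws open and shut, and the axes are right-handed (so a half turn about x gives the same grasp; the last joint's range is limited). The gripper opens to 88 mm and grips with 3 to 60 N. Pads are 19 mm wide; open, the fingers measure 130 mm over their backs; the gripper's body (78 mm by 193 mm) begins 47 mm behind the grasp point.
Start: joints at [86.007, 20.546, 0.682, 0, -70.136, -16.507], TCP at [0.236, 0.632, 0.227] pointing down, gripper open.
Joint ranges: [-176.03, 176.03], [-82.01, 121.73], [-58.28, 71.71], [-173.87, 95.51], [-174.79, -0.11], [-173.66, 173.66]. Speed limits (degrees/s): [136.94, 136.94, 172.46, 180, 180, 180].

INTERFACE

Orientations are given as [roll, pitch, yaw] about the fixed x, y, z axes, in that order (R = Rz(yaw) Ry(pitch) Rx(roll)).
In Python, from plant import get_obs, snapshot, calibration, close_job, ctrl gives the robot as it stands.
- The arm moves only by the tool move_arm, never from a script. Its argument "commands" is a list that holds one entry, the list of rows, each a list of 4 numbers: the shift along the tool's x, y, z in cm, then the turn about the tool's x in rad. In form: [[[dx, dy, dz, spin], ...]]. A call has 1 to 8 rows; each row shifts and turns the commanded pose from where the row before left it, along the tool's axes as they then stand; what a row does not reach is not made up. A row lasts 1/10 s, in which the tool goes at most 50 mm and 8.59 degrees, less where a joint would pass 70% of its speed; a pose out of reach is approached as far as the arm can. A call with a gripper value outside its range is refused whole. "jaw" is the finger opening in cm, from 0 to 8.76, set as the call begins (left out, the last holds). The fingers move at their own pace and stop on an object; the grip force is fixed at half the most. Time passes only in rows, so rows that do not move let the fingers close. It gives the time, the measured TCP pose, the force and the opening at its end, in the units of the state.
- get_obs(): the state, without advancing time (a new reading comes with each control period).
- snapshot(name): name is "side" or "top" or "wrist"; returns (picture, depth): 384x512x3 uint8, red, green, blue; 384x512 float32, m along the optical axis (not along the pixel's ray), 0 where there is no reading.
- calibration(name): a dict with "mtx" (3x3 intrinsics, pixels), "T" (4x4, takes a point from camera to world coordinates); the wrist camera has in their place "tool_from_camera" (4x4, takes a point from camera to tool coordinates, whose origin is the TCP and whose axes are the tool frame's). Camera axes: x right, y up, looking along -z (the intrinsics and any distortion apply to the point x, -y, -z); pixel columns grow to the right and rows downward; lengths in m; the calibration is good to about 2 mm. A picture is of the moment at which its call begins: read the wrist's pose just before it. calibration takes no time and is no camera call.
- close_job(): hands the job in, once; it reports no verdict.
The state is a dict: "clock": time; "joint_pos": joint angles; "qvel": joint speeds; "tau": joint torques, N m; "tool_pos": TCP position; "orientation": TCP orientation; "force": force on the tool from outside, world axes, zero at the start; "moment": the same for the moment, N m; "opening": finger opening in m.
Only numpy, scipy, OpenCV 4.12 (cv2) and the standard library are available. Lean on these libraries where they do the work, as an engineer would, in place of code of your own. Each camera call takes 0.05 s, during which the arm holds its last target. There are 200 camera calls.

## Working session

There is one attempt and no reset: what is moved stays moved. The work goes in short steps, Python scripts to look and compute and a tool call to move; the robot and the scene stay as the last step left them, time stands still between calls to the robot, and variables do not carry over. Pictures are saved under pics/ and viewed, about 12 in all and at most 16, crops included, and the job is handed in when it is done.

Besides the shell and the picture viewer there is one more tool, called after ">>>" as name(argument=value, ...) on one line, values as JSON. move_arm: Moves the arm, as the interface text tells. Its arguments: {"type":"object","properties":{"commands":{"type":"array"},"jaw":{"type":"number"}},"required":["commands"]}

```bash
ls; mkdir -p pics
cat > h.py <<'E'
import numpy as np, cv2
from plant import get_obs, snapshot, calibration, close_job, ctrl
from scipy.spatial.transform import Rotation as Rn
def toolT():
    o=get_obs(); T=np.eye(4); T[:3,:3]=Rn.from_euler('xyz',o['orientation'],degrees=True).as_matrix(); T[:3,3]=o['tool_pos']; return T
def grab(name,tag=None):
    T=toolT(); p,d=snapshot(name); c=calibration(name)
    M=c['T'] if 'T' in c else T@c['tool_from_camera']
    if tag: cv2.imwrite(f'pics/{tag}.png',p[:,:,::-1]); np.savez(f'{tag}.npz',p=p,d=d,M=M,K=c['mtx'])
    return p,d,np.array(M),np.array(c['mtx'])
def load(tag):
    z=np.load(f'{tag}.npz'); return z['p'],z['d'],z['M'],z['K']
def cloud(d,M,K):
    v,u=np.indices(d.shape); X=np.stack([(u-K[0,2])/K[0,0]*d,-(v-K[1,2])/K[1,1]*d,-d],-1)
    return X@M[:3,:3].T+M[:3,3]
def atz(u,v,z,M,K):
    r=M[:3,:3]@np.array([(u-K[0,2])/K[0,0],-(v-K[1,2])/K[1,1],-1]); return M[:3,3]+r*(z-M[2,3])/r[2]
def pix(P,M,K):
    q=np.linalg.inv(M)@np.r_[P,1]; return K[0,0]*q[0]/-q[2]+K[0,2], K[1,1]*-q[1]/-q[2]+K[1,2]
E
python3 - <<'E'
from h import *
o=get_obs(); print({k:np.round(v,3) for k,v in o.items()}); print(ctrl.grip_point_offset, toolT().round(3))
for n in('top','side'):
    p,d,M,K=grab(n,n); c=calibration(n); print(n,{k:np.round(v,3) for k,v in c.items()})
print({k:np.round(v,4) for k,v in calibration('wrist').items()})
t=cv2.imread('pics/top.png'); cv2.imwrite('pics/topL.png',cv2.resize(t,(800,600),interpolation=cv2.INTER_CUBIC))
s=cv2.imread('pics/side.png'); cv2.imwrite('pics/sideL.png',cv2.resize(s,(800,600),interpolation=cv2.INTER_CUBIC))
E
```

```text
pics
{'clock': np.float64(0.0), 'joint_pos': array([ 8.6008e+01,  2.0592e+01,  6.3400e-01, -2.1000e-02, -7.0134e+01,
       -1.6509e+01]), 'qvel': array([-0.043, -0.027,  0.035, -0.046, -0.041,  0.086]), 'tau': array([-2.0000e-03, -5.8272e+01,  2.9305e+01,  6.9970e+00,  7.0000e-03,
       -0.0000e+00]), 'tool_pos': array([0.236, 0.632, 0.226]), 'orientation': array([   4.25 ,   89.906, -106.259]), 'force': array([ 0.743,  0.152, -0.338]), 'moment': array([-0.015,  0.029,  0.016]), 'opening': np.float64(0.087)}
0.0188 [[-0.     0.937 -0.35   0.236]
 [-0.002 -0.35  -0.937  0.632]
 [-1.     0.     0.002  0.226]
 [ 0.     0.     0.     1.   ]]
top {'mtx': array([[444.457,   0.   , 259.22 ],
       [  0.   , 444.457, 195.268],
       [  0.   ,   0.   ,   1.   ]]), 'T': array([[ 0.02 ,  0.993, -0.114,  0.431],
       [-1.   ,  0.019, -0.005, -0.011],
       [-0.002,  0.114,  0.994,  1.171],
       [ 0.   ,  0.   ,  0.   ,  1.   ]])}
side {'mtx': array([[382.186,   0.   , 255.817],
       [  0.   , 382.186, 189.172],
       [  0.   ,   0.   ,   1.   ]]), 'T': array([[ 0.983,  0.174, -0.052,  0.471],
       [-0.182,  0.935, -0.306, -0.384],
       [-0.004,  0.31 ,  0.951,  1.214],
       [ 0.   ,  0.   ,  0.   ,  1.   ]])}
{'mtx': array([[318.0393,   0.    , 255.3711],
       [  0.    , 318.0393, 192.2025],
       [  0.    ,   0.    ,   1.    ]]), 'tool_from_camera': array([[ 5.000e-04,  2.544e-01, -9.671e-01, -1.574e-01],
       [-4.000e-04,  9.671e-01,  2.544e-01,  6.860e-02],
       [ 1.000e+00,  2.000e-04,  6.000e-04, -5.000e-04],
       [ 0.000e+00,  0.000e+00,  0.000e+00,  1.000e+00]])}
```

View pics/topL.png

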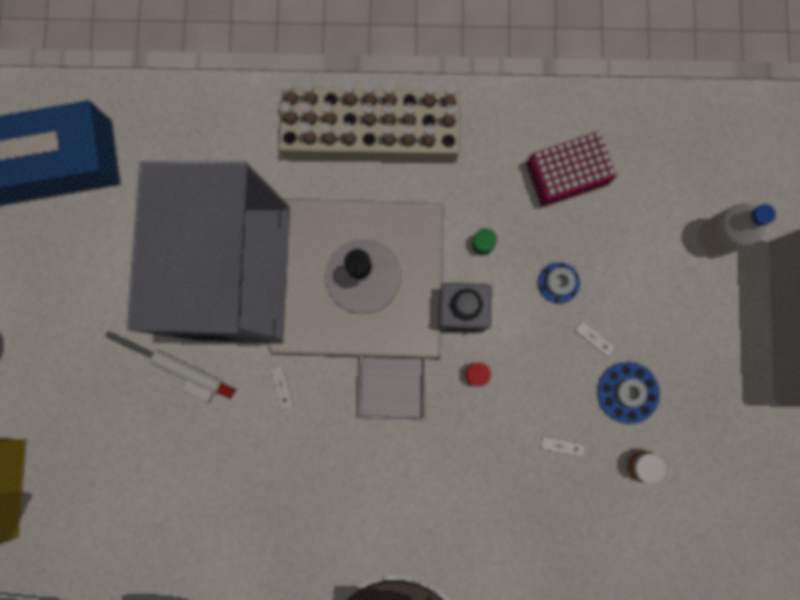

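View pics/sideL.png

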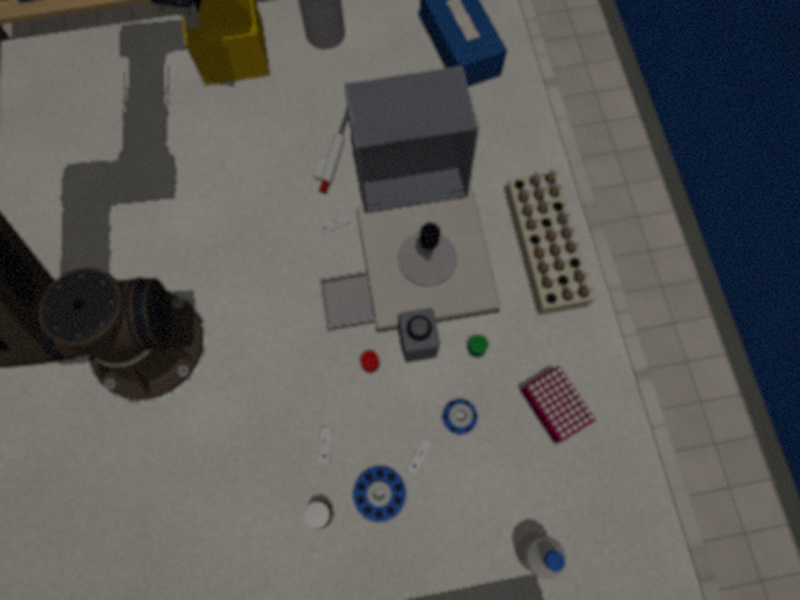

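The top view (800x600) shows the mixer with its turntable at (363,276) and the black cap at (357,264). The hood is open at (210,250) and the console and button are at (466,305). The dish is at (391,387). There are two blue carriers, a large one at (629,392) and a small one at (559,282).

Things that could be taken for the cap: green cylinder (484,240), red cylinder (477,375), and the round grey-black start button (466,303). The cap is the black one standing on the spindle. I'll measure next.

Run:
```python
from h import *
for n in('top','side'):
    p,d,M,K=load(n); C=cloud(d,M,K); hsv=cv2.cvtColor(p,cv2.COLOR_RGB2HSV)
    m=((hsv[...,0]>100)&(hsv[...,0]<125)&(hsv[...,1]>110)).astype(np.uint8)
    m=cv2.morphologyEx(m,cv2.MORPH_CLOSE,np.ones((7,7)))
    k,l,s,c=cv2.connectedComponentsWithStats(m)
    for i in range(1,k):
        if s[i,4]>150:
            cnt=cv2.findContours((l==i).astype(np.uint8),0,2)[0][0]; (x,y),_,_=cv2.fitEllipse(cnt)
            P=np.array([atz(*q[0],.008,M,K)[:2] for q in cnt]); (cx,cy),r=cv2.minEnclosingCircle(P.astype(np.float32))
            zz=C[...,2][l==i]; print(n,'blue',s[i].tolist(),'ell ctr',atz(x,y,.008,M,K).round(3),'circ',round(cx,3),round(cy,3),'D',round(2*r,3),'z',np.percentile(zz,[10,50,90]).round(3))
p,d,M,K=load('top'); C=cloud(d,M,K)
f=.64
for nm,u,v in [('cap',357,259),('turnt',363,290),('base',310,310),('button',466,302),('console',445,322),('dish floor',391,387),('dishwall',362,390),('green',484,239),('red',477,374),('whitebottle',650,466),('hoodtop',190,250),('hoodedge',245,165),('bottle',763,214),('darkbox',775,320),('rack',450,100),('cupL',5,345),('pipette',185,370),('bluebox',60,150)]:
    print(nm,C[int(v*f),int(u*f)].round(3))
# dish: cluster of pixel; mixer base corners
t=cv2.imread('pics/top.png'); cv2.imwrite('pics/c1.png',cv2.resize(t[110:280,160:330],(800,800))[:600])
b=t[120:275,75:330]; cv2.imwrite('pics/c1.png',cv2.resize(b,None,fx=3.1,fy=3.1,interpolation=cv2.INTER_CUBIC))
```

```text
top blue [0, 65, 75, 65, 3331] ell ctr [0.818 0.599 0.008] circ 0.814 0.608 D 0.24 z [0.039 0.088 0.091]
top blue [345, 169, 22, 24, 157] ell ctr [ 0.609 -0.266  0.008] circ 0.609 -0.264 D 0.066 z [0.005 0.008 0.011]
top blue [383, 232, 39, 39, 822] ell ctr [ 0.426 -0.378  0.008] circ 0.426 -0.378 D 0.1 z [0.005 0.008 0.011]
side blue [269, 0, 55, 54, 1635] ell ctr [0.817 0.625 0.008] circ 0.803 0.643 D 0.286 z [0.042 0.088 0.092]
side blue [394, 0, 118, 316, 18822] ell ctr [1.46  0.91  0.008] circ 1.338 0.077 D 1.226 z [-0.61  -0.397 -0.119]
side blue [0, 158, 20, 32, 349] ell ctr [-0.271  0.212  0.008] circ -0.27 0.214 D 0.138 z [0.297 0.327 0.36 ]
side blue [284, 256, 21, 22, 154] ell ctr [ 0.608 -0.265  0.008] circ 0.608 -0.265 D 0.066 z [0.005 0.008 0.012]
side blue [226, 299, 33, 35, 677] ell ctr [ 0.426 -0.38   0.008] circ 0.426 -0.38 D 0.099 z [0.005 0.008 0.011]
cap [0.612 0.065 0.181]
turnt [0.585 0.064 0.048]
base [0.551 0.151 0.04 ]
button [ 0.558 -0.098  0.13 ]
console [ 0.528 -0.066  0.109]
dish floor [0.429 0.016 0.004]
dishwall [0.423 0.064 0.022]
green [ 0.676 -0.132  0.041]
red [ 0.451 -0.123  0.05 ]
whitebottle [ 0.313 -0.395  0.061]
hoodtop [0.602 0.279 0.272]
hoodedge [0.718 0.211 0.277]
bottle [ 0.694 -0.531  0.168]
darkbox [ 0.552 -0.62   0.022]
rack [ 0.895 -0.073  0.081]
cupL [ 0.487  0.672 -0.005]
pipette [0.45  0.354 0.028]
bluebox [0.796 0.557 0.087]
```

View pics/c1.png

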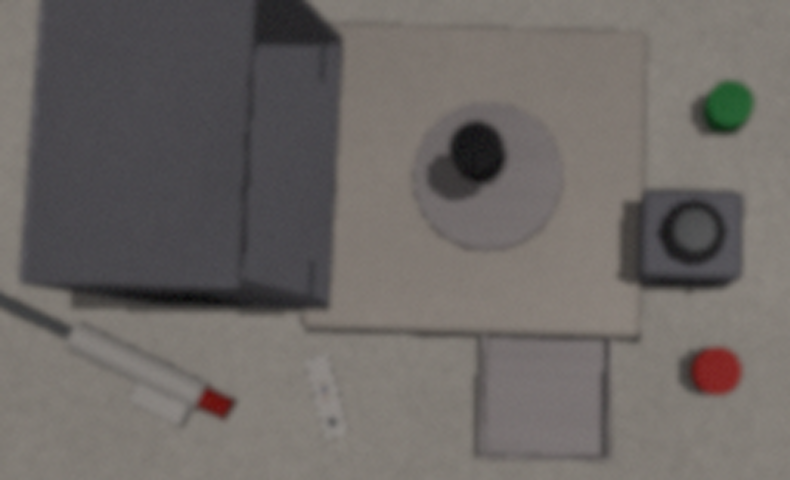

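The crop shows the cap top at (477,150), the turntable centre at (488,176), the button at (693,231) and the dish centre near (541,397). The cap is black and stands on the spindle, so the choice is confirmed.

Run:
```python
from h import *
p,d,M,K=load('top'); C=cloud(d,M,K)
g=lambda u,v,z:atz(75+u/3.1,120+v/3.1,z,M,K).round(4)
cap=g(477,150,.181); tt=g(488,176,.05); bt=g(693,231,.128); print('cap',cap,'tt',tt,'button',bt)
b=bt-cap; print('yaw',np.degrees(np.arctan2(b[1],b[0])-np.arctan2(-165,-50)), np.linalg.norm(b[:2]))
print('dish',[g(*q,.025) for q in [(477,338),(608,338),(606,457),(477,455)]])
print('base corners',[g(*q,.04) for q in [(648,32),(638,335),(303,328)]])
# cap centroid via depth from both views
for n in('top','side'):
    p,d,M,K=load(n); C=cloud(d,M,K); m=(C[...,2]>.165)&(C[...,2]<.2)&(abs(C[...,0]-.61)<.05)&(abs(C[...,1]-.06)<.05)&(p.max(2)<70)
    print(n,m.sum(),C[m].mean(0).round(4))
    h=(C[...,2]>.1)&(C[...,1]>.15)&(C[...,1]<.45)&(C[...,0]>.4)&(C[...,0]<.75)
    Q=C[h]; print(' hood x',np.percentile(Q[:,0],[1,99]).round(3),'y',np.percentile(Q[:,1],[1,50,99]).round(3),'zmax',np.percentile(Q[:,2],[95,99]).round(3))
    T=h&(abs(C[...,0]-.61)<.03); Q=C[T]
    for lo in np.arange(.1,.32,.02):
        s=Q[(Q[:,2]>=lo)&(Q[:,2]<lo+.02)]
        if len(s)>5: print('   z',round(lo,2),len(s),np.percentile(s[:,1],[2,50,98]).round(3))
```

```text
cap [0.6043 0.0632 0.181 ] tt [0.6057 0.0634 0.05  ] button [ 0.5542 -0.0991  0.128 ]
yaw -0.29641049557878646 0.1698567043127824
dish [array([0.4734, 0.0705, 0.025 ]), array([ 0.4756, -0.0382,  0.025 ]), array([ 0.378 , -0.0382,  0.025 ]), array([0.3775, 0.0679, 0.025 ])]
base corners [array([ 0.7322, -0.0671,  0.04  ]), array([ 0.4779, -0.0624,  0.04  ]), array([0.4783, 0.2124, 0.04  ])]
top 247 [0.6055 0.0643 0.1796]
 hood x [0.493 0.722] y [0.203 0.278 0.356] zmax [0.276 0.277]
   z 0.26 2012 [0.211 0.282 0.354]
side 149 [0.6053 0.0608 0.1794]
 hood x [0.492 0.72 ] y [0.198 0.271 0.355] zmax [0.276 0.278]
   z 0.26 864 [0.21  0.277 0.353]
```

>>> move_arm(commands=[[[-1.8,0,0,0.149],[-1.8,0,0,0.149],[-1.8,0,0,0.149],[-1.8,0,0,0.149],[-1.8,0,0,0.149],[-1.8,0,0,0.149],[-1.8,0,0,0.149],[-1.8,0,0,0.149]]])

```text
clock: 0.9
tool_pos: [0.2363, 0.632, 0.3708]
orientation: [72.0, 89.9, -107.1]
force: [-0.2, 0.6, 0.0]
opening: 0.0878
```

```bash
cat > st.py <<'E'
import sys
from h import *
# st.py x y z [grasp yaw]: shift in tool cm from present pose to a target TCP
o=get_obs(); T=toolT(); print('t',round(float(o['clock']),2),'tcp',T[:3,3].round(4),'ori',np.round(o['orientation'],2),'tooly',np.degrees(np.arctan2(T[1,1],T[0,1])).round(2),'F',np.round(o['force'],1),'op',round(float(o['opening']),4),'j',np.round(o['joint_pos'],0))
a=list(map(float,sys.argv[1:]))
for i in range(0,len(a),3): print('to',a[i:i+3],'cm',(T[:3,:3].T@(np.array(a[i:i+3])-T[:3,3])*100).round(2))
E
python3 st.py 0.605 0.063 0.37
```

```text
t 0.9 tcp [0.2363 0.632  0.3708] ori [  72.03   89.94 -107.12] tooly -89.15 F [-0.2  0.6  0. ] op 0.0878 j [ 86.  18.  15.  -0. -87. -85.]
to [0.605, 0.063, 0.37] cm [  0.12  57.44 -36.02]
```

>>> move_arm(commands=[[[0,3.6,-2.25,0.015],[0,3.6,-2.25,0],[0,3.6,-2.25,0],[0,3.6,-2.25,0],[0,3.6,-2.25,0],[0,3.6,-2.25,0],[0,3.6,-2.25,0],[0,3.6,-2.25,0]]])

```text
clock: 1.7
tool_pos: [0.4191, 0.344, 0.3704]
orientation: [24.8, 90.0, -154.9]
force: [0.4, 1.1, 0.6]
opening: 0.0873
```

>>> move_arm(commands=[[[0,3.6,-2.25,0],[0,3.6,-2.25,0],[0,3.6,-2.25,0],[0,3.6,-2.25,0],[0,3.6,-2.25,0],[0,3.6,-2.25,0],[0,3.6,-2.25,0],[0,3.6,-2.25,0]]])

```text
clock: 2.5
tool_pos: [0.6009, 0.0571, 0.3703]
orientation: [-2.4, 90.0, 177.9]
force: [0.3, 0.5, 0.2]
opening: 0.0874
```

```bash
python3 st.py 0.605 0.063 0.3
python3 - <<'E'
from h import *
p,d,M,K=grab('wrist','w1'); C=cloud(d,M,K)
m=(C[...,2]>.17)&(C[...,2]<.195)&(abs(C[...,0]-.605)<.05)&(abs(C[...,1]-.063)<.05)
print(m.sum(),C[m].mean(0).round(4),C[m].min(0).round(3),C[m].max(0).round(3))
E
```

```text
t 2.5 tcp [0.6009 0.0571 0.3703] ori [ -2.42  89.97 177.93] tooly -89.65 F [0.3 0.5 0.2] op 0.0874 j [ 24.  11.   5.  -0. -85. -24.]
to [0.605, 0.063, 0.3] cm [ 7.03 -0.59 -0.42]
985 [0.6074 0.0643 0.1801] [0.588 0.045 0.17 ] [0.627 0.085 0.183]
```

View pics/w1.png

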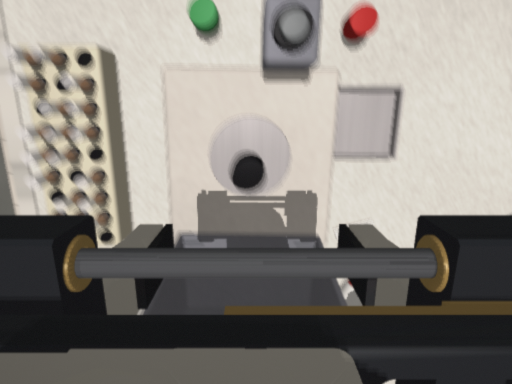

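The wrist view shows the black cap at (248,172) over the turntable, between the open fingers' line. Its depth gives (0.607,0.064), which agrees with the overhead views.

>>> move_arm(commands=[[[2.5,-0.3,-0.25,-0.006],[3,-0.3,-0.25,0],[3,0,0,0],[3,0,0,0],[3,0,0,0],[3,0,0,0],[2,0,0,0],[1.5,0,0,0]]], jaw=7)

```text
clock: 3.35
tool_pos: [0.6043, 0.0645, 0.1584]
orientation: [16.0, 89.8, -163.4]
force: [0.8, -0.5, 0.6]
opening: 0.07
```

>>> move_arm(commands=[[[0,0,0,0],[0,0,0,0],[0,0,0,0],[0,0,0,0],[0,0,0,0],[0,0,0,0],[0,0,0,0],[0,0,0,0]]], jaw=0)

```text
clock: 4.15
tool_pos: [0.6058, 0.0649, 0.1615]
orientation: [-168.9, 89.9, 11.8]
force: [-1.4, 0.3, 6.3]
opening: 0.039
```

```bash
python3 st.py 0.606 0.0635 0.158 0.606 0.0635 0.30
```

```text
t 4.15 tcp [0.6058 0.0649 0.1615] ori [-168.95   89.92   11.76] tooly -89.3 F [-1.4  0.3  6.3] op 0.039 j [ 24.  17. -13.   0. -60. -24.]
to [0.606, 0.0635, 0.158] cm [ 0.35  0.14 -0.02]
to [0.606, 0.0635, 0.3] cm [-13.85   0.14  -0.04]
```

>>> move_arm(commands=[[[-2,0,0,0],[-3,0,0,0],[-3,0,0,0],[-2,0,0,0],[0,0.8,3,0],[0,0.8,3,0],[0,0.8,3,0],[0,0.8,3,0]]])

```text
clock: 4.95
tool_pos: [0.4842, 0.0309, 0.26]
orientation: [8.8, 89.9, -170.6]
force: [-0.3, -0.4, -0.5]
opening: 0.0394
```

>>> move_arm(commands=[[[0,0.8,3,0],[0,0.8,3,0],[1,0,0,0],[3,0,0,0],[3,0,0,0],[3,0,0,0],[3,0,0,0],[3,0,0,0]]])

```text
clock: 5.75
tool_pos: [0.4259, 0.0146, 0.0992]
orientation: [-108.2, 90.0, 72.5]
force: [-0.7, 1.5, -0.9]
opening: 0.0393
```

```bash
python3 st.py 0.424 0.016 0.033
python3 - <<'E'
from h import *
p,d,M,K=grab('top','t2'); t=cv2.imread('pics/t2.png')
cv2.imwrite('pics/t2c.png',cv2.resize(t[120:290,170:430],None,fx=3,fy=3,interpolation=cv2.INTER_CUBIC))
E
```

```text
t 5.75 tcp [0.4259 0.0146 0.0992] ori [-108.21   89.99   72.47] tooly -89.32 F [-0.7  1.5 -0.9] op 0.0393 j [ 29.   4. -39.  -0. -46. -28.]
to [0.424, 0.016, 0.033] cm [ 6.62 -0.14  0.18]
```

View pics/t2c.png

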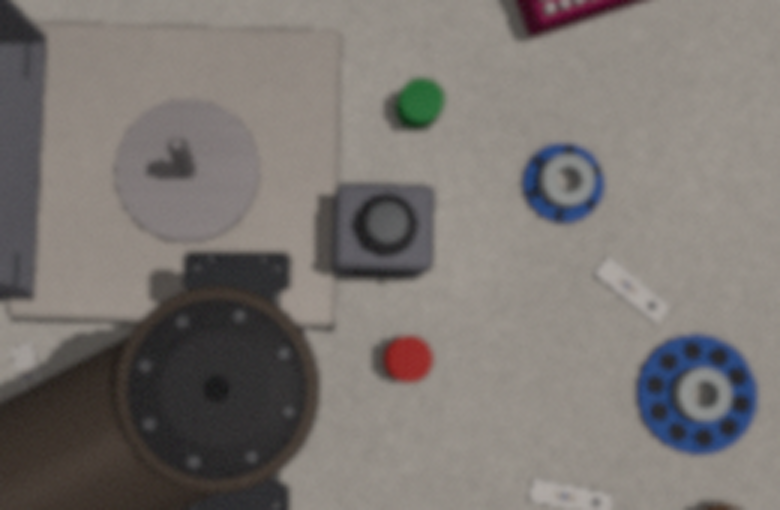

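The cap is off the spindle, whose bare tip is at crop (177,150), and held in the gripper. The carriers are unmoved at (563,182) and (697,393). Next I lower it into the dish.

>>> move_arm(commands=[[[2,-0.1,0.1,0],[2,0,0,0],[1.2,0,0,0],[0.6,0,0,0],[0.4,0,0,0],[0.3,0,0,0],[0,0,0,0],[0,0,0,0]]])

```text
clock: 6.6
tool_pos: [0.4252, 0.0158, 0.036]
orientation: [-155.1, 90.0, 25.6]
force: [0.1, 0.2, -0.4]
opening: 0.0391
```

```bash
python3 st.py 0.424 0.016 0.033
```

```text
t 6.6 tcp [0.4252 0.0158 0.036 ] ori [-155.1    89.95   25.59] tooly -89.31 F [ 0.1  0.2 -0.4] op 0.0391 j [ 29.  10. -44.   0. -36. -28.]
to [0.424, 0.016, 0.033] cm [ 0.3  -0.02  0.12]
```

>>> move_arm(commands=[[[0.2,0,0,0],[0.2,0,0,0],[0.1,0,0,0],[0,0,0,0]]])

```text
clock: 7.0
tool_pos: [0.4249, 0.0156, 0.0306]
orientation: [48.2, 90.0, -131.1]
force: [-0.7, 0.4, 1.3]
opening: 0.0391
```

>>> move_arm(commands=[[[0.1,0,0,0],[0,0,0,0]]])

```text
clock: 7.2
tool_pos: [0.4249, 0.0156, 0.0304]
orientation: [85.6, 90.0, -93.7]
force: [-6.1, 1.5, 18.4]
opening: 0.0391
```

>>> move_arm(commands=[[[0,0,0,0],[0,0,0,0],[0,0,0,0],[-0.5,0,0,0],[-2,0,0,0],[-3,0,0,0],[-4,0,0,0],[-4,0,0,0]]], jaw=5.2)

```text
clock: 8.0
tool_pos: [0.4244, 0.0153, 0.1661]
orientation: [30.5, 89.9, -148.8]
force: [1.9, 1.0, 0.3]
opening: 0.0517
```

```bash
python3 st.py 0.426 -0.379 0.2
python3 - <<'E'
from h import *
p,d,M,K=grab('wrist','w3')
p,d,M,K=grab('side','s3'); s=cv2.imread('pics/s3.png'); w=cv2.imread('pics/w3.png')
cv2.imwrite('pics/m3.png',cv2.resize(np.vstack([s,w])[::1],None,fx=.78,fy=.78))
E
```

```text
t 8.0 tcp [0.4244 0.0153 0.1661] ori [  30.48   89.95 -148.83] tooly -89.31 F [1.9 1.  0.3] op 0.0517 j [ 29.  -1. -34.   0. -57. -28.]
to [0.426, -0.379, 0.2] cm [-3.37 39.43  0.32]
```

View pics/m3.png

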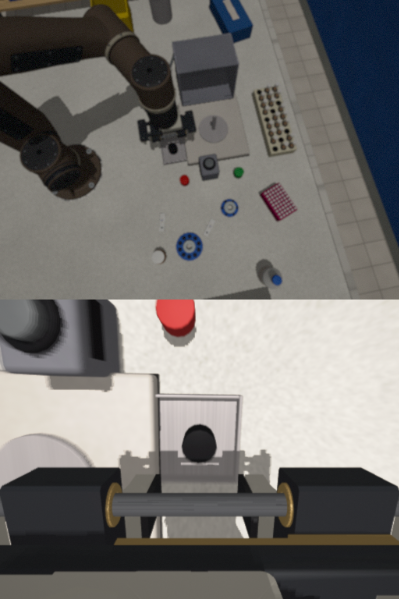

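The cap stands in the dish at about (200,443) in the lower wrist view, with the dish walls clear around it. Next is the wide carrier.

>>> move_arm(commands=[[[-0.4,4.5,0,0],[-0.4,4.9,0,0],[-0.4,4.9,0,0],[-0.4,4.9,0,0],[0,4.9,0,0],[0,4.9,0,0],[0,4.9,0,0],[0,4.9,0,0]]], jaw=8)

```text
clock: 8.9
tool_pos: [0.429, -0.3745, 0.1805]
orientation: [-51.2, 90.0, 129.5]
force: [1.8, -0.1, 0.4]
opening: 0.0796
```

>>> move_arm(commands=[[[0,0,0,-0.01],[0,0,0,0]]])

```text
clock: 9.1
tool_pos: [0.4286, -0.3734, 0.1796]
orientation: [-29.2, 89.9, 151.9]
force: [-0.5, 0.3, -0.0]
opening: 0.0796
```

```bash
cat > car.py <<'E'
# find blue carriers on the bench from wrist/side/top
import sys
from h import *
for n in sys.argv[1:]:
    p,d,M,K=grab(n,'c_'+n); C=cloud(d,M,K); hsv=cv2.cvtColor(p,cv2.COLOR_RGB2HSV)
    m=((hsv[...,0]>100)&(hsv[...,0]<125)&(hsv[...,1]>110)&(C[...,2]<.02)&(C[...,2]>-.01)&(C[...,1]<.3)).astype(np.uint8)
    m=cv2.morphologyEx(m,cv2.MORPH_CLOSE,np.ones((9,9)))
    k,l,s,c=cv2.connectedComponentsWithStats(m)
    for i in range(1,k):
        if s[i,4]>120:
            cnt=cv2.findContours((l==i).astype(np.uint8),0,2)[0][0]; P=np.array([atz(*q[0],.008,M,K)[:2] for q in cnt]); (cx,cy),r=cv2.minEnclosingCircle(P.astype(np.float32))
            hb=(C[...,2]>.022)&(C[...,2]<.034)&(np.hypot(C[...,0]-cx,C[...,1]-cy)<.03)
            print(n,'bbox',s[i].tolist(),'circ',round(cx,4),round(cy,4),'D',round(2*r,3),'hub',hb.sum(),((C[hb].min(0)+C[hb].max(0))/2).round(4) if hb.any() else '', (C[hb].max(0)-C[hb].min(0)).round(3) if hb.any() else '')
E
python3 car.py wrist top side; python3 st.py .426 -.379 .013
```

```text
wrist bbox [210, 120, 97, 95, 4539] circ 0.4262 -0.3799 D 0.102 hub 1258 [ 0.4259 -0.3795  0.0259] [0.045 0.045 0.007]
side bbox [284, 256, 21, 21, 152] circ 0.6085 -0.2653 D 0.066 hub 135 [ 0.6076 -0.2662  0.0279] [0.045 0.044 0.011]
t 9.25 tcp [ 0.4295 -0.3715  0.1806] ori [-56.74  89.98 124.56] tooly -88.71 F [0.3 0.5 0.1] op 0.0798 j [-21.  13. -17.  -0. -61.  22.]
to [0.426, -0.379, 0.013] cm [16.76  0.75  0.36]
```

>>> move_arm(commands=[[[2.5,0.4,0.2,0.02],[3,0.4,0.1,0],[3,0,0,0],[3,0,0,0],[2,0,0,0],[1.5,0,0,0],[1,0,0,0],[0,0,0,0]]])

```text
clock: 10.05
tool_pos: [0.4264, -0.3792, 0.0198]
orientation: [-27.6, 89.9, 152.6]
force: [-0.1, -0.1, -0.0]
opening: 0.0799
```

```bash
python3 car.py wrist; python3 st.py .426 -.3795 .013
```

```text
wrist bbox [168, 139, 179, 109, 8343] circ 0.4261 -0.3849 D 0.101 hub 2806 [ 0.4259 -0.3797  0.0257] [0.045 0.046 0.007]
wrist bbox [189, 278, 137, 27, 1807] circ 0.4259 -0.35 D 0.081 hub 217 [ 0.426  -0.3674  0.0255] [0.023 0.021 0.007]
t 10.1 tcp [ 0.4269 -0.3797  0.0207] ori [ -9.47  89.98 170.72] tooly -89.81 F [ 1.6 -0.8 -0.2] op 0.0798 j [-22.  23. -26.   0. -40.  22.]
to [0.426, -0.3795, 0.013] cm [ 0.77 -0.02  0.09]
```

>>> move_arm(commands=[[[0.4,0,0.05,0],[0.4,0,0,0],[0,0,0,0]]])

```text
clock: 10.4
tool_pos: [0.4261, -0.3803, 0.0126]
orientation: [-167.4, 90.0, 12.7]
force: [0.1, 0.3, -1.6]
opening: 0.0801
```

>>> move_arm(commands=[[[0,0,0,0],[0,0,0,0],[0,0,0,0],[0,0,0,0],[0,0,0,0],[0,0,0,0],[0,0,0,0],[0,0,0,0]]], jaw=0)

```text
clock: 11.2
tool_pos: [0.4261, -0.3804, 0.0126]
orientation: [-1.0, 90.0, 179.1]
force: [-0.8, -0.9, 1.7]
opening: 0.0446
```

>>> move_arm(commands=[[[-1,0,0,0],[-2,0,0,0],[-3,0,0,0],[-4,0,0,0],[-4,0,0,0],[-4,0,0,0],[-3,0,0,0],[0,0,0,0]]])

```text
clock: 12.0
tool_pos: [0.4281, -0.3817, 0.2283]
orientation: [149.7, 89.5, -30.2]
force: [0.4, 0.6, -2.9]
opening: 0.045
```

```bash
python3 st.py .606 .0635 .23
cat > held.py <<'E'
from h import *
p,d,M,K=grab('wrist','held'); T=toolT(); Ti=np.linalg.inv(T); C=cloud(d,M,K); L=C@Ti[:3,:3].T+Ti[:3,3]
r=(abs(L[...,1])<.07)&(abs(L[...,2])<.07)&(d>0)
f=r&(L[...,0]>-.006)&(L[...,0]<.012)&(p[...,2].astype(int)-p[...,0]>30)
P=L[f]; 
# fit circle to far edge of the flange (tool coords y,z), using contour of blue mask
m=cv2.morphologyEx(f.astype(np.uint8),cv2.MORPH_CLOSE,np.ones((9,9))); cnt=max(cv2.findContours(m,0,2)[0],key=cv2.contourArea)
print('flange pts',len(P),'x',np.median(P[:,0]).round(4),'y',P[:,1].min().round(4),P[:,1].max().round(4),'z',P[:,2].min().round(4),P[:,2].max().round(4))
h=r&(L[...,0]>-.028)&(L[...,0]<-.010)&(abs(L[...,2])<.03)&(L[...,1]>-.035)&(L[...,1]<.04); Q=L[h]
print('hub top x',np.median(Q[:,0]).round(4),'y',np.percentile(Q[:,1],[1,99]).round(4),'z',np.percentile(Q[:,2],[1,99]).round(4),len(Q))
E
python3 held.py
```

```text
t 12.0 tcp [ 0.4281 -0.3817  0.2283] ori [149.69  89.5  -30.16] tooly -89.86 F [ 0.4  0.6 -2.9] op 0.045 j [-22.  11. -13.   0. -66.  22.]
to [0.606, 0.0635, 0.23] cm [ -0.23 -44.47 -17.91]
flange pts 8717 x 0.0024 y -0.043 0.0521 z -0.051 0.0474
hub top x -0.0175 y [-0.0208  0.0227] z [-0.0292  0.0287] 3973
```

View pics/held.png

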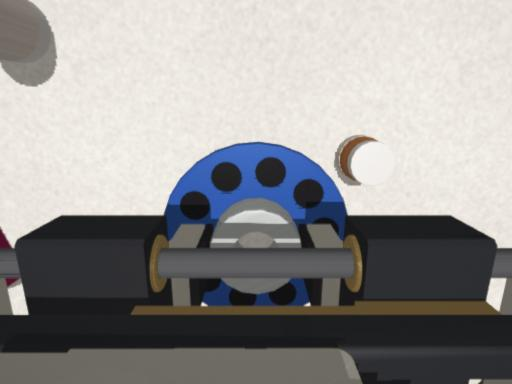

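The carrier is held by the hub, centred in the jaw. The hub front edge is at tool y +22.7 mm and the flange edge at +52.1 mm, so it is the 104 mm carrier2. I'll carry it to the spindle.

>>> move_arm(commands=[[[-0.5,-3,-1.2,0],[-0.5,-3.8,-1.5,0],[-0.5,-3.8,-1.5,0],[0,-3.8,-1.5,0],[0,-3.8,-1.5,0],[0,-3.8,-1.5,0],[0,-3.8,-1.5,0],[0,-3.8,-1.5,0]]])

```text
clock: 12.85
tool_pos: [0.5419, -0.0824, 0.2363]
orientation: [-5.4, 89.9, 174.7]
force: [0.1, -0.5, -1.1]
opening: 0.0451
```

>>> move_arm(commands=[[[0,-3.8,-1.5,0],[0,-3.8,-1.5,0],[0,-3.8,-1.5,0],[0,-3,-1.3,0],[0,-0.8,-0.5,0],[0,0,0,0],[0,0,0,0],[0,0,0,0]]])

```text
clock: 13.65
tool_pos: [0.6046, 0.0669, 0.2372]
orientation: [16.4, 89.9, -163.5]
force: [0.1, -0.2, -2.4]
opening: 0.0451
```

```bash
python3 st.py .6055 .0635 .19
python3 - <<'E'
from h import *
p,d,M,K=load('t2'); C=cloud(d,M,K)
m=(C[...,2]>.09)&(C[...,2]<.2)&(abs(C[...,0]-.606)<.03)&(abs(C[...,1]-.063)<.03); print('spindle pts',m.sum(), C[m].round(3)[:8].tolist())
u,v=pix([.6055,.0635,.175],M,K); print('predicted tip pixel',u,v, 'foot',pix([.6055,.0635,.05],M,K))
cv2.imwrite('pics/tip.png',cv2.resize(p[150:195,210:255,::-1],None,fx=12,fy=12,interpolation=cv2.INTER_CUBIC))
E
```

```text
t 13.65 tcp [0.6046 0.0669 0.2372] ori [  16.45   89.95 -163.49] tooly -89.94 F [ 0.1 -0.2 -2.4] op 0.0451 j [ 25.  14.  -7.  -0. -69. -25.]
to [0.6055, 0.0635, 0.19] cm [ 4.72  0.34 -0.09]
spindle pts 68 [[0.611, 0.066, 0.175], [0.612, 0.064, 0.171], [0.612, 0.062, 0.167], [0.608, 0.068, 0.175], [0.608, 0.065, 0.178], [0.609, 0.064, 0.174], [0.609, 0.061, 0.174], [0.61, 0.06, 0.166]]
predicted tip pixel 228.93653122189 168.3205182910956 foot (np.float64(232.36478201946198), np.float64(176.84718385118651))
```

View pics/tip.png

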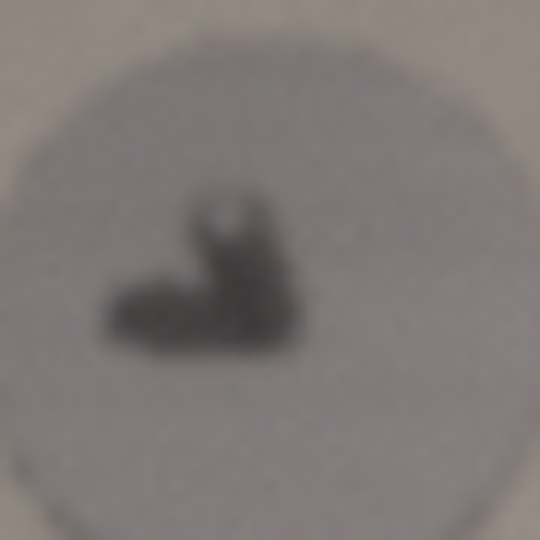

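The spindle tip is at (227,213) in the enlarged crop. That gives a spindle at about (0.6065, 0.064), within 1–2 mm of the other estimates.

>>> move_arm(commands=[[[1.5,0.15,-0.1,0],[1.5,0.14,-0.09,0],[1,0,0,0],[0.8,0,0,0],[0.8,0,0,0],[0.8,0,0,0],[0.8,0,0,0],[0,0,0,0]]])

```text
clock: 14.45
tool_pos: [0.6065, 0.0649, 0.1642]
orientation: [14.9, 89.9, -165.0]
force: [-0.7, -0.4, -2.5]
opening: 0.0448
```

```bash
python3 st.py .6065 .064 .114; python3 held.py
```

```text
t 14.45 tcp [0.6065 0.0649 0.1642] ori [  14.88   89.89 -165.02] tooly -89.89 F [-0.7 -0.4 -2.5] op 0.0448 j [ 24.  17. -13.  -0. -60. -24.]
to [0.6065, 0.064, 0.114] cm [ 5.02  0.09 -0.01]
flange pts 8764 x 0.0061 y -0.0435 0.0514 z -0.0497 0.049
hub top x -0.0139 y [-0.0217  0.0217] z [-0.0289  0.0291] 3817
```

View pics/held.png

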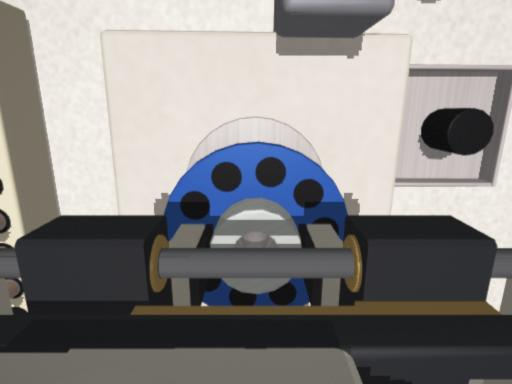

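The bore is over the spindle, whose tip is visible in the bore at (256,238). There is no lateral force, so I continue down.

>>> move_arm(commands=[[[0.8,0,0,0],[0.8,0,0,0],[0.8,0,0,0],[0.8,0,0,0],[0.8,0,0,0],[0.6,0,0,0],[0.2,0,0,0],[0,0,0,0]]])

```text
clock: 15.3
tool_pos: [0.6071, 0.065, 0.1172]
orientation: [29.5, 90.0, -150.4]
force: [-0.3, 0.3, -1.9]
opening: 0.045
```

```bash
python3 st.py .6065 .064 .114; python3 held.py
```

```text
t 15.3 tcp [0.6071 0.065  0.1172] ori [  29.45   89.96 -150.43] tooly -89.88 F [-0.3  0.3 -1.9] op 0.045 j [ 24.  20. -16.   0. -54. -24.]
to [0.6065, 0.064, 0.114] cm [0.32 0.1  0.06]
flange pts 8599 x 0.0057 y -0.0439 0.0513 z -0.05 0.0488
hub top x -0.0143 y [-0.0184  0.0218] z [-0.0293  0.0291] 3598
```

>>> move_arm(commands=[[[0,0,0,0],[0,0,0,0],[0,0,0,0],[0,0,0,0],[0,0,0,0],[0,0,0,0],[-2,0,0,0],[-2,0,0,0]]], jaw=6.5)

```text
clock: 16.15
tool_pos: [0.6067, 0.0649, 0.1574]
orientation: [24.4, 89.9, -155.5]
force: [1.7, 0.2, 0.3]
opening: 0.0653
```

>>> move_arm(commands=[[[-3,0,0,0],[-4,0,0,0],[0,4,0,0],[0,4.8,0,0],[0,4.8,0,0],[0,4.8,0,0],[0,4.8,0,0],[0,4.8,0,0]]], jaw=8)

```text
clock: 16.95
tool_pos: [0.6075, -0.2168, 0.2278]
orientation: [174.5, 90.0, -5.4]
force: [0.5, 0.1, -0.5]
opening: 0.08
```

```bash
cat > stack.py <<'E'
from h import *
for n in('top','side'):
    p,d,M,K=grab(n,'k_'+n); C=cloud(d,M,K); r=np.hypot(C[...,0]-.606,C[...,1]-.064); hsv=cv2.cvtColor(p,cv2.COLOR_RGB2HSV)
    b=(hsv[...,0]>100)&(hsv[...,0]<125)&(hsv[...,1]>110)&(r<.08)
    print(n,'blue',b.sum(),'z',np.percentile(C[b][:,2],[5,50,95]).round(4),'ctr',C[b].mean(0).round(3))
    h=(r<.02)&~b&(C[...,2]>.05); print('  hub z hist',np.histogram(C[h][:,2],bins=np.arange(.05,.19,.01))[0])
E
python3 stack.py; python3 car.py side top wrist; python3 st.py .608 -.266 .16
```

```text
top blue 232 z [0.054  0.0575 0.0611] ctr [0.614 0.097 0.058]
  hub z hist [ 2  4 27  5  1  4  3  4  7  6  3 22 14  0]
side blue 400 z [0.0542 0.0581 0.0617] ctr [0.6   0.058 0.058]
  hub z hist [ 2  3 67 13  6  6  5  7  6  6  8 11 10  0]
side bbox [284, 256, 21, 21, 153] circ 0.6085 -0.2653 D 0.066 hub 136 [ 0.6075 -0.2662  0.0279] [0.045 0.044 0.011]
wrist bbox [225, 95, 60, 62, 1464] circ 0.6093 -0.2643 D 0.07 hub 1045 [ 0.6093 -0.2644  0.0259] [0.044 0.044 0.007]
t 17.2 tcp [ 0.6075 -0.2152  0.2273] ori [-28.73  89.97 151.32] tooly -89.95 F [-0.2 -0.1 -0.5] op 0.0798 j [ -2.  18.  -3.  -0. -69.   2.]
to [0.608, -0.266, 0.16] cm [ 6.73  5.09 -0.05]
```

carrier2's flange top reads z = 0.058 in both views, so it is home. Next is the small carrier.

>>> move_arm(commands=[[[2,2.5,-0.1,0],[3,2.5,-0.05,0],[3,0,0,0],[3,0,0,0],[3,0,0,0],[2.5,0,0,0],[2,0,0,0],[1,0,0,0]]])

```text
clock: 18.0
tool_pos: [0.6088, -0.263, 0.0307]
orientation: [-14.4, 89.9, 165.8]
force: [0.0, -0.9, 0.2]
opening: 0.0798
```

>>> move_arm(commands=[[[0,0,0,0],[0,0,0,0]]])

```text
clock: 18.2
tool_pos: [0.6102, -0.2644, 0.0335]
orientation: [157.8, 89.9, -22.0]
force: [0.2, -0.6, 0.7]
opening: 0.0801
```

```bash
python3 car.py wrist; python3 st.py .609 -.2648 .0125
```

```text
wrist bbox [201, 164, 115, 84, 3503] circ 0.6091 -0.266 D 0.071 hub 2729 [ 0.609  -0.2715  0.0259] [0.045 0.032 0.008]
t 18.25 tcp [ 0.6104 -0.2646  0.0339] ori [164.71  89.89 -15.12] tooly -89.83 F [-0.3  0.1  0. ] op 0.0797 j [ -7.  29. -13.   0. -48.   7.]
to [0.609, -0.2648, 0.0125] cm [2.14 0.02 0.14]
```

>>> move_arm(commands=[[[1,0,0.1,0],[0.6,0,0,0],[0.3,0,0,0],[0,0,0,0],[0,0,0,0]]])

```text
clock: 18.75
tool_pos: [0.6083, -0.2651, 0.0135]
orientation: [34.0, 90.0, -145.9]
force: [-0.5, -0.9, 0.2]
opening: 0.0799
```

```bash
python3 st.py .609 -.2648 .0125
```

```text
t 18.75 tcp [ 0.6083 -0.2651  0.0135] ori [  33.98   89.99 -145.91] tooly -89.89 F [-0.5 -0.9  0.2] op 0.0799 j [ -7.  30. -14.   0. -45.   7.]
to [0.609, -0.2648, 0.0125] cm [ 0.1  -0.03 -0.07]
```

>>> move_arm(commands=[[[0,0,0,0],[0,0,0,0],[0,0,0,0],[0,0,0,0],[0,0,0,0],[0,0,0,0],[0,0,0,0],[0,0,0,0]]], jaw=0)

```text
clock: 19.55
tool_pos: [0.6083, -0.265, 0.0136]
orientation: [138.6, 90.0, -41.3]
force: [-0.7, 0.6, 1.0]
opening: 0.0453
```

>>> move_arm(commands=[[[-1,0,0,0],[-2,0,0,0],[-3,0,0,0],[-4,0,0,0],[-4,0,0,0],[-4,0,0,0],[-4,0,0,0],[0,0,0,0]]])

```text
clock: 20.35
tool_pos: [0.611, -0.2661, 0.2415]
orientation: [162.0, 89.4, -17.9]
force: [0.1, -0.1, -0.7]
opening: 0.045
```

```bash
python3 held.py;python3 st.py .6065 .0645 .23
```

```text
flange pts 3226 x 0.0028 y -0.033 0.0365 z -0.0364 0.0325
hub top x -0.0172 y [-0.0205  0.0231] z [-0.0293  0.0287] 3862
t 20.4 tcp [ 0.6097 -0.2653  0.238 ] ori [168.27  89.61 -11.61] tooly -89.88 F [ 0.7 -0.  -1.3] op 0.045 j [ -7.  19.  -0.   0. -71.   7.]
to [0.6065, 0.0645, 0.23] cm [  0.75 -32.98   0.25]
```

Held and centred, with the flange edge at 36.5 mm, so it is the 72 mm carrier4.

>>> move_arm(commands=[[[0,-3,0.1,0],[0,-4.5,0.1,0],[0,-4.8,0,0],[0,-4.8,0,0],[0,-4.8,0,0],[0,-4.8,0,0],[0,-4.3,0,0],[0,-2,0,0]]])

```text
clock: 21.2
tool_pos: [0.6047, 0.0682, 0.2325]
orientation: [-1.3, 89.9, 179.0]
force: [-0.1, -0.5, 0.2]
opening: 0.0453
```

>>> move_arm(commands=[[[0,0,0,0],[0,0,0,0]]])

```text
clock: 21.4
tool_pos: [0.605, 0.0653, 0.2327]
orientation: [18.0, 89.9, -161.9]
force: [-0.4, 0.3, -0.9]
opening: 0.0449
```

```bash
python3 st.py .6067 .0645 .165
```

```text
t 21.4 tcp [0.605  0.0653 0.2327] ori [  17.95   89.89 -161.87] tooly -89.82 F [-0.4  0.3 -0.9] op 0.0449 j [ 25.  14.  -8.  -0. -68. -24.]
to [0.6067, 0.0645, 0.165] cm [ 6.77  0.08 -0.18]
```

>>> move_arm(commands=[[[1.5,0.05,-0.1,0],[1.5,0,-0.08,0],[1,0,0,0],[0.8,0,0,0],[0.8,0,0,0],[0.7,0,0,0],[0.5,0,0,0],[0,0,0,0]]])

```text
clock: 22.2
tool_pos: [0.6071, 0.0645, 0.1648]
orientation: [16.8, 89.9, -163.1]
force: [-0.3, -0.4, -0.8]
opening: 0.0448
```

```bash
python3 st.py .6067 .0645 .116; python3 held.py
python3 - <<'E'
import cv2
t=cv2.imread('pics/held.png'); cv2.imwrite('pics/h2.png',cv2.resize(t[100:330,120:400],None,fx=2,fy=2))
E
```

```text
t 22.2 tcp [0.6071 0.0645 0.1648] ori [  16.81   89.94 -163.08] tooly -89.89 F [-0.3 -0.4 -0.8] op 0.0448 j [ 24.  17. -13.  -0. -60. -24.]
to [0.6067, 0.0645, 0.116] cm [ 4.88 -0.    0.04]
flange pts 3247 x 0.007 y -0.0335 0.0357 z -0.0345 0.0341
hub top x -0.0132 y [-0.021   0.0221] z [-0.0291  0.029 ] 3693
```

View pics/h2.png

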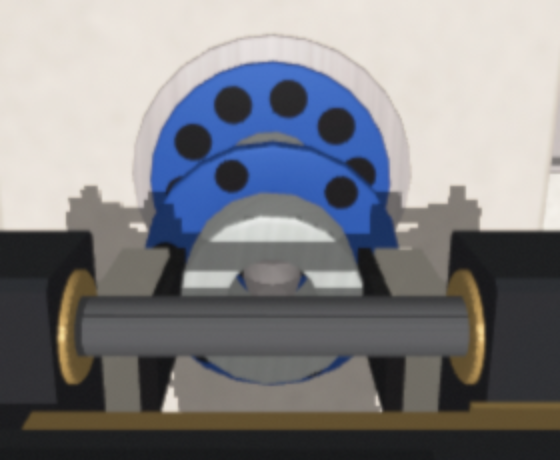

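The spindle tip is inside the held carrier's bore at (273,275). carrier2 lies flat and concentric on the turntable below. I lower and release.

>>> move_arm(commands=[[[0.8,0,0,0],[0.8,0,0,0],[0.8,0,0,0],[0.8,0,0,0],[0.8,0,0,0],[0.5,0,0,0],[0.2,0,0,0],[0,0,0,0]]])

```text
clock: 23.05
tool_pos: [0.6074, 0.0645, 0.1183]
orientation: [26.5, 90.0, -153.3]
force: [0.5, -0.3, -0.9]
opening: 0.045
```

>>> move_arm(commands=[[[0,0,0,0],[0,0,0,0],[0,0,0,0],[0,0,0,0],[0,0,0,0],[0,0,0,0],[-2,0,0,0],[-2,0,0,0]]], jaw=6.5)

```text
clock: 23.85
tool_pos: [0.607, 0.0644, 0.1585]
orientation: [24.5, 89.9, -155.4]
force: [0.3, 0.2, 0.8]
opening: 0.0651
```

>>> move_arm(commands=[[[-3,0,0,0],[-4,0,0,0],[-4,0,0,0],[-4,0,0,0],[-3.5,0,4,0],[-3,0,4.5,0],[0,0,4.5,0],[0,0,4,0]]], jaw=0)

```text
clock: 24.65
tool_pos: [0.4417, 0.064, 0.37]
orientation: [-142.6, 89.9, 37.5]
force: [-0.9, 0.9, 0.4]
opening: 0.0065
```

```bash
python3 stack.py; python3 st.py .435 .41 .36
python3 - <<'E'
from h import *
p,d,M,K=load('k_top'); C=cloud(d,M,K)
h=(C[...,2]>.2)&(C[...,2]<.285)&(C[...,1]>.15)&(C[...,1]<.45)&(C[...,0]>.56)&(C[...,0]<.72); Q=C[h]; print('hood',np.percentile(Q[:,1],[1,99]).round(3),np.percentile(Q[:,2],[50,99]).round(3))
s=cv2.imread('pics/k_side.png'); t=cv2.imread('pics/k_top.png')
cv2.imwrite('pics/k.png',np.hstack([cv2.resize(s[80:240,150:350],None,fx=2,fy=2),cv2.resize(t[100:260,60:260],None,fx=2,fy=2)]))
E
```

```text
top blue 483 z [0.0547 0.0595 0.088 ] ctr [0.62  0.055 0.068]
  hub z hist [ 3  0  2  4  5 97  6  6  4  6  5 18 16  0]
side blue 472 z [0.0546 0.0595 0.0884] ctr [0.603 0.053 0.069]
  hub z hist [ 0  1  2  0  6 73  7  7  5  8  6 13  8  0]
t 24.75 tcp [0.4397 0.0636 0.3711] ori [-138.67   89.75   41.51] tooly -89.82 F [ 0.3 -0.4  1.8] op 0.0019 j [ 34.  -6. -12.  -0. -84. -34.]
to [0.435, 0.41, 0.36] cm [  1.2  -34.64   0.37]
hood [0.208 0.355] [0.269 0.277]
```

View pics/k.png

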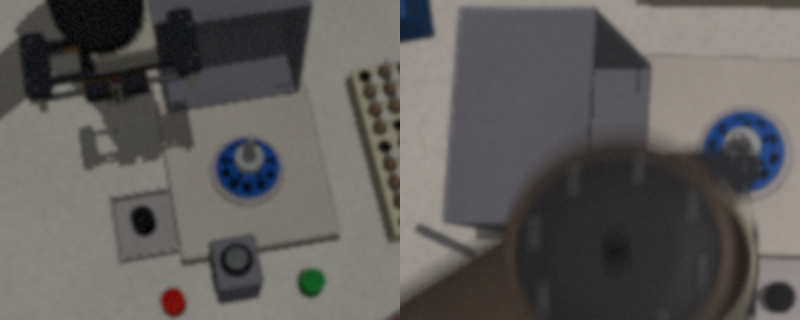

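Both carriers are home: flange tops read about 0.058 and 0.087, and the hub top about 0.105. The cap stands in the dish. On the way round the hood I'll check the strip behind it, which the fixed cameras can't see.

>>> move_arm(commands=[[[0,-3,-0.6,0],[0,-4.4,-0.6,0],[0,-4.4,-0.6,0],[0,-4.4,-0.6,0],[0,-4.4,-0.6,0],[0,-4.4,-0.6,0],[0,-4.4,-0.6,0],[0,-4.4,-0.6,0]]])

```text
clock: 25.55
tool_pos: [0.4908, 0.4043, 0.3689]
orientation: [87.3, 90.0, -92.6]
force: [0.4, 0.4, 0.4]
opening: 0.0004
```

>>> move_arm(commands=[[[0,-4.4,-0.6,0],[0,-3.5,-0.6,0],[0,-2,0,0],[0,0,0,0],[0,0,0,0]]])

```text
clock: 26.05
tool_pos: [0.5024, 0.5017, 0.3681]
orientation: [63.3, 89.9, -116.6]
force: [-0.9, -0.9, 0.7]
opening: 0.0008
```

```bash
python3 st.py .606 .385 .226
python3 - <<'E'
from h import *
p,d,M,K=grab('wrist','w9'); C=cloud(d,M,K)
print('footprint',C[5,5].round(2),C[5,505].round(2),C[200,5].round(2),C[200,505].round(2))
E
```

```text
t 26.05 tcp [0.5024 0.5017 0.3681] ori [  63.29   89.91 -116.56] tooly -89.86 F [-0.9 -0.9  0.7] op 0.0008 j [ 61.  22.  20.   0. -89. -60.]
to [0.606, 0.385, 0.226] cm [ 14.22  11.67 -10.34]
footprint [0.69 0.36 0.25] [ 0.13  0.28 -0.  ] [0.86 0.56 0.09] [ 0.07  0.59 -0.  ]
```

View pics/w9.png

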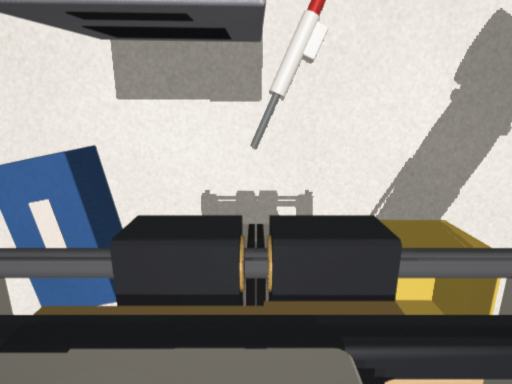

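Only the shadow, the pipette (295,50) and the blue box are behind the hood, with no further carrier. The black pad shows on the hood's outer panel near (155,30). I'll measure it.

Run:
```python
from h import *
p,d,M,K=load('w9'); C=cloud(d,M,K)
for u,v in [(150,3),(100,15),(130,16),(185,17),(100,28),(160,32),(220,33),(240,22),(255,30),(200,25)]: print((u,v),p[v,u],C[v,u].round(3))
m=(p.max(2)<25)&(C[...,2]>.15)&(C[...,1]<.4)&(C[...,1]>.3); print(m.sum(),C[m].min(0).round(3),C[m].max(0).round(3),C[m].mean(0).round(3))
```

```text
(150, 3) [107 105 110] [0.581 0.358 0.263]
(100, 15) [18 17 17] [0.635 0.357 0.227]
(130, 16) [17 17 16] [0.61  0.358 0.225]
(185, 17) [20 19 19] [0.564 0.358 0.224]
(100, 28) [18 15 18] [0.668 0.351 0.155]
(160, 32) [17 16 16] [0.612 0.35  0.13 ]
(220, 33) [17 15 16] [0.544 0.35  0.129]
(240, 22) [68 67 69] [0.518 0.355 0.196]
(255, 30) [67 65 69] [0.504 0.351 0.146]
(200, 25) [67 65 69] [0.559 0.353 0.175]
927 [0.536 0.351 0.15 ] [0.681 0.359 0.235] [0.609 0.356 0.205]
```

>>> move_arm(commands=[[[0,2.4,-2.1,0],[0,2.4,-2.1,0],[0,2.4,-2.1,0],[0,2.4,-2.1,0],[0,2,-1.95,0],[2,0,0,0],[3,0,0,0],[3,0,0,0]]])

```text
clock: 26.9
tool_pos: [0.6066, 0.384, 0.2899]
orientation: [-133.8, 89.8, 46.2]
force: [0.6, 0.6, -0.2]
opening: 0.0007
```

>>> move_arm(commands=[[[3,0,0,0],[2.2,0,0,0],[1,0,0,0],[0,0,0,0],[0,0,0,0]]])

```text
clock: 27.4
tool_pos: [0.6067, 0.3855, 0.2289]
orientation: [-149.9, 89.9, 30.2]
force: [0.1, -0.1, 1.2]
opening: 0.0003
```

```bash
python3 st.py .606 .375 .225
python3 - <<'E'
import numpy as np
# TCP path: lower -y corner of the fingertip rides the pad centre; y_h .189, tip half-width .0095 fading to 0 as the hood lies flat
for th in [1.65,1.5,1.35,1.2,1.05,.9,.75,.6,.5,.4,.3,.2,.1,0]:
    b=.152;a=.190; y=.189-a*np.cos(th)+b*np.sin(th)+.0095; z=.042+a*np.sin(th)+b*np.cos(th); print(th,round(y,4),round(z,4))
E
```

```text
t 27.4 tcp [0.6067 0.3855 0.2289] ori [-149.94   89.88   30.17] tooly -89.89 F [ 0.1 -0.1  1.2] op 0.0003 j [ 48.  25.   7.   0. -72. -48.]
to [0.606, 0.375, 0.225] cm [0.39 1.05 0.08]
1.65 0.3651 0.2194
1.5 0.3367 0.2423
1.35 0.3052 0.2607
1.2 0.2713 0.2742
1.05 0.2358 0.2824
0.9 0.1995 0.2853
0.75 0.1631 0.2827
0.6 0.1275 0.2747
0.5 0.1046 0.2665
0.4 0.0827 0.256
0.3 0.0619 0.2434
0.2 0.0425 0.2287
0.1 0.0246 0.2122
0 0.0085 0.194
```

>>> move_arm(commands=[[[0.2,0.65,0,0],[0.2,0.65,0,0],[0.2,0.65,0,0],[-0.4,0.57,0,0],[-0.4,0.57,0,0],[-0.4,0.57,0,0],[-0.4,0.57,0,0],[-0.4,0.57,0,0]]])

```text
clock: 28.2
tool_pos: [0.6067, 0.341, 0.2429]
orientation: [-116.6, 89.5, 63.6]
force: [-1.6, 11.9, 1.6]
opening: 0.0005
```

```bash
python3 st.py .606 .3052 .2607
```

```text
t 28.2 tcp [0.6067 0.341  0.2429] ori [-116.57   89.54   63.62] tooly -89.81 F [-1.6 11.9  1.6] op 0.0005 j [ 45.  22.   5.  -0. -73. -45.]
to [0.606, 0.3052, 0.2607] cm [-1.8   3.57  0.07]
```

>>> move_arm(commands=[[[-0.46,0.8,0,0],[-0.46,0.8,0,0],[-0.46,0.8,0,0],[-0.46,0.8,0,0],[-0.34,0.85,0,0],[-0.34,0.85,0,0],[-0.34,0.85,0,0],[-0.34,0.85,0,0]]])

```text
clock: 29.0
tool_pos: [0.6061, 0.274, 0.2751]
orientation: [-113.2, 89.6, 67.0]
force: [-4.4, 9.8, 2.9]
opening: 0.0003
```

```bash
cat > hood.py <<'E'
from h import *
from scipy.optimize import minimize_scalar
p,d,M,K=grab('side','hd'); C=cloud(d,M,K)
# panel outer face: points on the -x half of the hood, away from the arm; fit line in y,z
h=(C[...,0]>.655)&(C[...,0]<.71)&(C[...,1]>-.1)&(C[...,1]<.36)&(C[...,2]>.125); Q=C[h][:,1:]
f=lambda th:(-(Q[:,0]-.189)*0+(Q[:,0]-.189)*np.sin(th)+(Q[:,1]-.042)*np.cos(th))
best=max(np.arange(0,1.7,.01),key=lambda t:np.sum(abs(f(t)-.15)<.004)); print('theta',round(best,2),np.sum(abs(f(best)-.15)<.004),len(Q),'zmax',np.percentile(Q[:,1],99).round(3) if len(Q) else '')
E
python3 hood.py; python3 st.py .606 .2358 .2824
```

```text
theta 0.57 76 1500 zmax 0.386
t 29.05 tcp [0.6062 0.2724 0.2756] ori [-118.78   89.69   61.37] tooly -89.84 F [-4.   5.6  3.2] op 0.0005 j [ 41.  18.   3.  -0. -75. -41.]
to [0.606, 0.2358, 0.2824] cm [-0.69  3.65  0.03]
```

>>> move_arm(commands=[[[-0.2,0.9,0,0],[-0.2,0.9,0,0],[-0.2,0.9,0,0],[-0.2,0.9,0,0],[-0.05,0.91,0,0],[-0.05,0.91,0,0],[-0.05,0.91,0,0],[-0.05,0.91,0,0]]])

```text
clock: 29.85
tool_pos: [0.6062, 0.2001, 0.286]
orientation: [-129.6, 89.7, 50.6]
force: [-6.7, 5.6, 10.5]
opening: 0.0001
```

```bash
python3 st.py .606 .1631 .2827
```

```text
t 29.85 tcp [0.6062 0.2001 0.286 ] ori [-129.56   89.74   50.62] tooly -89.82 F [-6.7  5.6 10.5] op 0.0001 j [ 36.  15.   1.  -0. -75. -36.]
to [0.606, 0.1631, 0.2827] cm [0.32 3.7  0.04]
```

>>> move_arm(commands=[[[0.08,0.92,0,0],[0.08,0.92,0,0],[0.08,0.92,0,0],[0.08,0.92,0,0],[0.2,0.9,0,0],[0.2,0.9,0,0],[0.2,0.9,0,0],[0.2,0.9,0,0]]])

```text
clock: 30.65
tool_pos: [0.6065, 0.1257, 0.2741]
orientation: [-158.4, 89.9, 21.8]
force: [-3.6, 1.4, 6.6]
opening: 0.0003
```

```bash
python3 st.py .606 .1046 .2665 .606 .0827 .256
```

```text
t 30.65 tcp [0.6065 0.1257 0.2741] ori [-158.38   89.86   21.75] tooly -89.87 F [-3.6  1.4  6.6] op 0.0003 j [ 30.  14.  -3.   0. -73. -30.]
to [0.606, 0.1046, 0.2665] cm [0.76 2.11 0.06]
to [0.606, 0.0827, 0.256] cm [1.81 4.31 0.07]
```

Now slower, about 0.2 rad/s down to 0.4 rad, then slower still.

>>> move_arm(commands=[[[0.17,0.46,0,0],[0.17,0.46,0,0],[0.17,0.46,0,0],[0.17,0.46,0,0],[0.17,0.46,0,0],[0.2,0.44,0,0],[0.2,0.44,0,0],[0.2,0.44,0,0]]])

```text
clock: 31.45
tool_pos: [0.6067, 0.0893, 0.2585]
orientation: [176.5, 89.9, -3.4]
force: [-2.0, -0.8, 4.3]
opening: 0.0004
```

>>> move_arm(commands=[[[0.2,0.43,0,0],[0.22,0.43,0,0],[0.12,0.21,0,0],[0.12,0.21,0,0],[0.12,0.21,0,0],[0.12,0.21,0,0],[0,0,0,0],[0,0,0,0]]])

```text
clock: 32.25
tool_pos: [0.6066, 0.0733, 0.2482]
orientation: [-5.7, 90.0, 174.4]
force: [-0.4, -0.8, 0.5]
opening: 0.0008
```

```bash
python3 st.py .606 .0827 .256 .606 .0619 .2434
python3 - <<'E'
from h import *
p,d,M,K=grab('side','hd'); s=cv2.imread('pics/hd.png'); cv2.imwrite('pics/hd2.png',cv2.resize(s[60:280,140:400],None,fx=2,fy=2))
E
```

```text
t 32.25 tcp [0.6066 0.0733 0.2482] ori [ -5.69  89.97 174.43] tooly -89.89 F [-0.4 -0.8  0.5] op 0.0008 j [ 25.  14.  -6.  -0. -70. -25.]
to [0.606, 0.0827, 0.256] cm [-0.78 -0.94  0.06]
to [0.606, 0.0619, 0.2434] cm [0.48 1.14 0.06]
```

View pics/hd2.png

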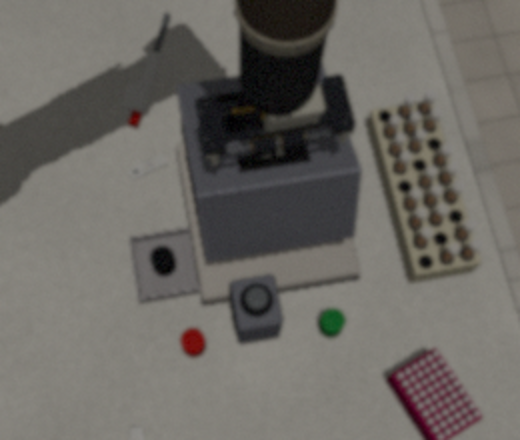

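The hood has left the fingertip (force about 0) and looks nearly or fully down. I'll hold still and measure its panel.

>>> move_arm(commands=[[[0,0,0,0],[0,0,0,0],[0,0,0,0],[0,0,0,0],[0,0,0,0],[0,0,0,0],[0,0,0,0],[0,0,0,0]]])

```text
clock: 33.1
tool_pos: [0.6067, 0.0731, 0.2485]
orientation: [-55.4, 90.0, 124.7]
force: [1.1, -0.2, 0.1]
opening: 0.0005
```

```bash
cat > hz.py <<'E'
from h import *
for n,y0 in(('side',-.09),):
    p,d,M,K=grab(n,'hz'); C=cloud(d,M,K)
    for lo in (-.06,-.04,-.02,0,.02):
        m=(C[...,1]>lo)&(C[...,1]<lo+.02)&(C[...,0]>.50)&(C[...,0]<.71)&(C[...,2]>.06)&(C[...,2]<.26)
        print('y',lo,m.sum(),np.percentile(C[m][:,2],[10,50,90]).round(3) if m.any() else '')
E
python3 hz.py; python3 st.py
```

```text
y -0.06 0 
y -0.04 858 [0.111 0.138 0.164]
y -0.02 1162 [0.177 0.208 0.237]
y 0 499 [0.241 0.244 0.247]
y 0.02 450 [0.237 0.239 0.242]
t 33.15 tcp [0.6067 0.0731 0.2485] ori [  39.67   90.   -140.22] tooly -89.89 F [ 0.3  0.6 -0.5] op 0.0004 j [ 25.  14.  -6.   0. -70. -25.]
```

The hood is at about 0.25 rad. I need to see whether it is still sinking by itself.

>>> move_arm(commands=[[[0,0,0,0],[0,0,0,0],[0,0,0,0],[0,0,0,0],[0,0,0,0],[0,0,0,0],[0,0,0,0],[0,0,0,0]]])

```text
clock: 33.95
tool_pos: [0.6067, 0.0732, 0.2485]
orientation: [126.2, 90.0, -53.7]
force: [0.2, -0.2, -0.1]
opening: 0.0003
```

```bash
python3 hz.py
```

```text
y -0.06 601 [0.069 0.102 0.136]
y -0.04 1029 [0.147 0.193 0.207]
y -0.02 476 [0.202 0.205 0.207]
y 0 473 [0.201 0.204 0.206]
y 0.02 453 [0.2   0.202 0.205]
```

It is closing by its own weight at about 0.2 rad/s. I wait, then check and push lightly on the pad.

>>> move_arm(commands=[[[0,0.8,0,0],[0,1,0,0],[0,1,0,0],[0,1,0,0],[0,1,0,0],[0,1,0,0],[0,1,0,0],[0,0.5,0,0]]])

```text
clock: 34.8
tool_pos: [0.6068, -0.001, 0.2486]
orientation: [138.1, 90.0, -41.9]
force: [0.6, 0.6, 1.0]
opening: 0.0003
```

```bash
python3 hz.py; python3 st.py .606 0 .194
```

```text
y -0.06 1057 [0.076 0.141 0.19 ]
y -0.04 486 [0.189 0.191 0.194]
y -0.02 485 [0.189 0.192 0.195]
y 0 354 [0.19  0.192 0.194]
y 0.02 99 [0.19  0.192 0.195]
t 34.85 tcp [ 0.6068 -0.0012  0.2486] ori [  70.27   89.99 -109.66] tooly -89.93 F [ 0.3 -0.4  0.1] op -0.0 j [ 18.  13.  -6.   0. -70. -18.]
to [0.606, 0.0, 0.194] cm [ 5.46 -0.12  0.08]
```

The panel is level at z = 0.192, so the hood is shut. A light press on the pad will confirm it.

>>> move_arm(commands=[[[1.5,0,0,0],[1.5,0,0,0],[1,0,0,0],[0.5,0,0,0],[0.4,0,0,0],[0.2,0,0,0],[0.2,0,0,0],[0,0,0,0]]])

```text
clock: 35.65
tool_pos: [0.607, 0.0002, 0.1956]
orientation: [-167.5, 90.0, 12.6]
force: [-0.9, -0.4, -0.8]
opening: 0.0007
```

```bash
python3 st.py
```

```text
t 35.65 tcp [6.070e-01 2.000e-04 1.956e-01] ori [-167.51   89.99   12.61] tooly -89.88 F [-0.9 -0.4 -0.8] op 0.0007 j [ 18.  15. -11.   0. -64. -18.]
```

>>> move_arm(commands=[[[0.1,0,0,0],[0.1,0,0,0],[0.1,0,0,0],[0.1,0,0,0],[0,0,0,0]]])

```text
clock: 36.15
tool_pos: [0.6069, -0.0, 0.1919]
orientation: [131.0, 90.0, -48.9]
force: [-1.0, -0.2, 4.0]
opening: 0.0004
```

Firm contact at z = 0.192 with 4 N and no further motion: the hood is shut. Next is the button at about (0.555, -0.101).

>>> move_arm(commands=[[[-2,0,0,0],[-3,0,0,0],[0,2,1,0],[0,2,1,0],[0,2,1,0],[0,2,1,0],[0,2.2,1.1,0],[0,0,0,0]]])

```text
clock: 36.95
tool_pos: [0.5537, -0.1046, 0.2408]
orientation: [-1.8, 89.9, 178.1]
force: [-0.3, 0.3, 0.6]
opening: 0.0001
```

>>> move_arm(commands=[[[2,0,0,0],[2.5,0,0,0],[2,0,0,0],[1.5,0,0,0],[1,0,0,0],[0.5,0,0,0],[0,0,0,0],[0,0,0,0]]])

```text
clock: 37.75
tool_pos: [0.5564, -0.102, 0.1471]
orientation: [174.1, 90.0, -5.8]
force: [-0.3, -0.2, -0.1]
opening: 0.0007
```

```bash
python3 st.py .5555 -.102 .1215; python3 hz.py
python3 - <<'E'
from h import *
p,d,M,K=grab('wrist','wb')
E
```

```text
t 37.75 tcp [ 0.5564 -0.102   0.1471] ori [174.11  89.95  -5.76] tooly -89.88 F [-0.3 -0.2 -0.1] op 0.0007 j [  9.  14. -20.   0. -56.  -9.]
to [0.5555, -0.102, 0.1215] cm [2.56 0.   0.1 ]
y -0.06 261 [0.079 0.155 0.191]
y -0.04 186 [0.189 0.191 0.194]
y -0.02 160 [0.189 0.192 0.194]
y 0 145 [0.189 0.192 0.194]
y 0.02 123 [0.189 0.192 0.194]
```

View pics/wb.png

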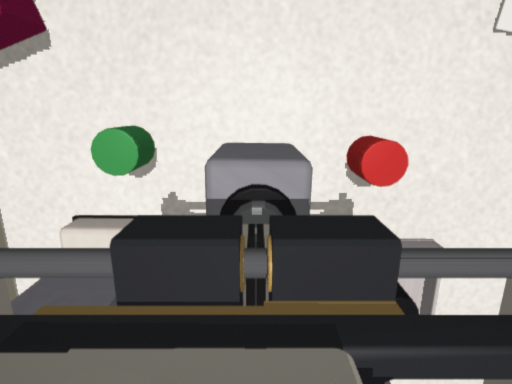

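The closed fingertips are over the button at (258,205) and the hood still reads 0.192. I press.

>>> move_arm(commands=[[[0.8,0,0,0],[0.8,0,0,0],[0.3,0,0,0],[0.2,0,0,0],[0.2,0,0,0],[0.2,0,0,0],[0,0,0,0],[0,0,0,0]]])

```text
clock: 38.65
tool_pos: [0.5564, -0.1019, 0.124]
orientation: [165.0, 89.9, -14.8]
force: [-7.7, 4.3, 20.3]
opening: 0.0002
```

20 N at z = 0.124 is more than the button's spring gives. The tip may be resting on the collar, or the button may have bottomed. I'll check the collar heights in the first images.

```bash
python3 - <<'E'
from h import *
for n in('t2','s3'):
    p,d,M,K=load(n); C=cloud(d,M,K); 
    m=(C[...,2]>.115)&(C[...,2]<.15)&(abs(C[...,0]-.5555)<.03)&(abs(C[...,1]+.1)<.03); Q=C[m]; print(n,'ctr',((Q.min(0)+Q.max(0))/2).round(4))
    c=np.array([.5555,-.1005]); r=np.hypot(C[...,0]-c[0],C[...,1]-c[1])
    for a in np.arange(0,.034,.003):
        k=(r>=a)&(r<a+.003); print('  r',round(a,3),k.sum(),C[k][:,2].mean().round(4),p[k].mean().round(0))
E
python3 st.py
```

```text
t2 ctr [ 0.5543 -0.0998  0.1259]
  r 0.0 6 0.1321 93.0
  r 0.003 15 0.132 93.0
  r 0.006 24 0.132 93.0
  r 0.009 34 0.1311 90.0
  r 0.012 49 0.1311 81.0
  r 0.015 47 0.1262 60.0
  r 0.018 66 0.1194 45.0
  r 0.021 76 0.1195 50.0
  r 0.024 75 0.1099 70.0
  r 0.027 91 0.1079 88.0
  r 0.03 100 0.1074 93.0
  r 0.033 123 0.0986 87.0
s3 ctr [ 0.5537 -0.1009  0.127 ]
  r 0.0 3 0.1316 73.0
  r 0.003 10 0.1332 71.0
  r 0.006 16 0.1317 71.0
  r 0.009 23 0.1316 71.0
  r 0.012 28 0.1312 63.0
  r 0.015 33 0.126 43.0
  r 0.018 43 0.1199 32.0
  r 0.021 40 0.119 40.0
  r 0.024 55 0.1122 61.0
  r 0.027 49 0.1082 73.0
  r 0.03 62 0.1076 77.0
  r 0.033 71 0.1075 77.0
t 38.65 tcp [ 0.5564 -0.1019  0.124 ] ori [165.    89.9  -14.83] tooly -89.83 F [-7.7  4.3 20.3] op 0.0002 j [  9.  15. -21.   0. -53.  -9.]
```

The button top was at about 0.1315 and the collar is at 0.119. At 0.124 the button is at its stop, about 7.5 mm in, so it is pressed. I lift off and check everything.

>>> move_arm(commands=[[[-0.5,0,0,0],[-1.5,0,0,0],[-3,0,0,0],[-4,0,0,0],[-4,0,0,0],[-2,3,0,0],[0,4.5,0,0],[0,4.5,0,0]]])

```text
clock: 39.45
tool_pos: [0.5564, -0.2227, 0.2724]
orientation: [-173.3, 89.9, 6.9]
force: [1.8, -0.1, 0.1]
opening: 0.0004
```

>>> move_arm(commands=[[[0,4.5,0,0],[0,4.5,0,0],[0,4.5,0,0],[0,3,0,0],[0,0,0,0],[0,0,0,0]]])

```text
clock: 40.05
tool_pos: [0.5559, -0.3876, 0.2703]
orientation: [-28.4, 89.9, 151.6]
force: [-0.3, 0.4, -0.3]
opening: 0.0003
```

```bash
python3 hz.py; python3 st.py
python3 - <<'E'
from h import *
p,d,M,K=grab('top','fin'); C=cloud(d,M,K)
p0,d0,_,_=load('top'); 
for nm,(x0,x1,y0,y1) in dict(hoodpanel=(.5,.71,-.03,.17),dish=(.37,.47,-.03,.06)).items():
    m=(C[...,0]>x0)&(C[...,0]<x1)&(C[...,1]>y0)&(C[...,1]<y1); print(nm,np.percentile(C[m][:,2],[5,50,95,99]).round(3))
r=np.hypot(C[...,0]-.554,C[...,1]+.1)<.01; print('button z',C[r][:,2].mean().round(4))
t=cv2.imread('pics/fin.png'); cv2.imwrite('pics/finL.png',cv2.resize(t,(800,600),interpolation=cv2.INTER_CUBIC))
E
```

```text
y -0.06 51 [0.063 0.073 0.095]
y -0.04 0 
y -0.02 0 
y 0 0 
y 0.02 0 
t 40.1 tcp [ 0.5562 -0.3868  0.2707] ori [-31.28  89.92 148.79] tooly -89.92 F [-0.2  0.1 -0.2] op 0.0003 j [-18.  20.   5.  -0. -75.  18.]
hoodpanel [0.189 0.192 0.195 0.196]
dish [1.000e-03 8.000e-03 1.171e+00 1.171e+00]
button z 0.1311
```

View pics/finL.png

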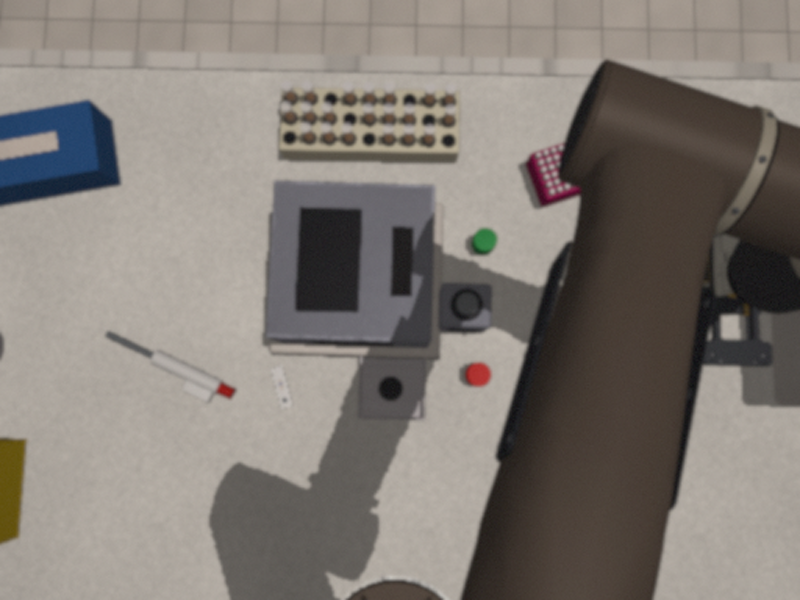

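The final top view shows the hood shut and level (z 0.192), the black cap standing in the dish at (391,388), and the button sprung back. The pipette and cassette are unmoved at the left, and the arm is clear. I hand the job in.

```bash
python3 -c "
from h import *
print(close_job())"
```

```text
the job is handed in; nothing more can be done
None
```

The job is done and handed in at about 40 s on the robot's clock, of the 210 s allowed.

- **Cap:** The black cap came off the spindle and stands in the steel dish.
- **Carriers:** Only two were on the bench, the 104 mm carrier2 and the 72 mm carrier4. I also looked behind the hood, where the fixed cameras can't see, and found none. I threaded carrier2 first, then carrier4, both hub up. The gripper body would have met the spindle tip, so I let each slide the last stretch: about 5 cm for carrier2, 2 cm for carrier4. In the depth images the flange tops then read about 58 mm and 87 mm, against 58 and 86 mm when fully home.
- **Hood:** I pushed it down slowly. From about 0.35 rad it sank shut under its own weight, at roughly 0.2 rad/s by my measurements. The panel then read level at 192 mm, and a light press (4 N) gave no further motion.
- **Button:** With the hood shut, I pressed it about 7.5 mm, to its stop. The wrist force reached about 20 N there, more than the 5 N spring because the button had bottomed. It sprang back to 131 mm afterwards.

In the last overhead picture the pipette and cassette are where they were, and the arm was clear with about zero force.

Two checks fell short. My first automatic hood-angle reading (0.57 rad when the hood was near 1.2) was spoiled by the arm in view, so I went by tool position and panel height instead. The final side-camera panel reading was blocked by the arm, but the overhead view confirmed 192 mm.

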